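# Spring a conveyor guide roller into its yoke

### The job

Take the black guide roller from its plywood cradle and fit it in the yoke of the stand: push its spring pin (blue-banded end) in against the tall blue cheek, ease the roller down between the cheeks until that pin snaps into the recess, then let the roller go across so that the fixed pin seats in the recess of the low cheek. Leave it held level by both pins, gripper off it. Feel your way gently: do not force or jam the roller or lean on the stand, and leave the beaker, bottles and nut alone.

Things in the scene. Friction and masses are not known exactly. Their poses are not given: they have to be found in the camera images.
- roller: Guide roller, 130 g, black cylinder 26 dia x 112 long, aluminium ends. Origin at its middle, on its axis = its y axis (may be turned about it). Sprung steel pin at +y (blue band), fixed pin at -y. Overall 156 long, 136 with the sprung pin fully in. Starts level in the cradle, sprung pin towards the same side as the stand's blue cheek
- sprung_tip (a point): Outer end of the sprung pin: 8 dia, polished, flat-ended with a slightly rounded rim, stands 36 out of the roller's end, 92 from the roller's origin. Pushes in 20 at most: 1.6 N to start, 0.4 N per mm more, 9.6 N fully in, then solid (plus 0.5 N per 10 mm/s, damped)
- fixed_tip (a point): Outer end of the fixed pin: 8 dia, round-ended, stands 8 out of the roller's end, 64 from the roller's origin
- stand: Fixed stand, origin on the worktop under its middle; grey base 80 (x) x 220 (y) x 12 high. It carries a yoke: two upright cheeks 140 apart along y, joined by a cross bar whose top is 38 below the recesses. Guide posts 20 dia at y = +94 and -94, 75 high. Seated, the roller's origin is at about y = -14, its end face near the low cheek, both pins on the recess floors
- blue_face (a point): Foot point, at worktop level (y = +70 of the stand), of the tall blue cheek's inner face: flat, 44 wide along x, up to 66 above its recess centre. Recess at the stand's x = 0: 14 wide, 11 high, 6 deep. Yoke height differs each time and is not reported: recess centres lie 60 to 90 above the worktop, to be felt
- low_face (a point): Foot point, at worktop level (y = -70 of the stand), of the low aluminium cheek's inner face: 44 wide, up to 12 above its recess centre. Recess 14 wide, 11 high, 10 deep, always level with the blue cheek's. The fixed pin passes down inside this face only while the sprung pin, on the blue face, is pushed in 16 to 20
- cradle: Fixed plywood cradle, origin on the worktop at its middle; foot 70 x 100 x 10 high; two V saddles 10 thick at y = +40 and -40, up to 49 high, 70 clear between them. The roller's axis lies along its y, 50 above the worktop
- beaker: White plastic beaker 75 x 82 x 90 high, origin under its middle; leave alone
- capped_bottle: Amber bottle with black cap, 29 dia x 60 high, origin under its middle; leave alone
- plugged_bottle: Amber bottle with white plug, 29 dia x 63 high, origin under its middle; leave alone
- pipe_nut: Stainless pipe nut 34 x 39 x 18 high, origin under its middle; leave alone

How it is judged:
On the way, in this order (a step that is already met when the one before it is completed fails the run):
1. the roller is lifted clear of its cradle (height (world z) of roller above 0.085 m), for 0.1 s.
2. the roller is pressed against the stand with at least 4 N, its spring pin being pushed in (contact force between roller and stand above 4 N), for 0.2 s.
At the end, for the whole second after the job is handed in: The roller hangs at rest between the cheeks: fixed pin at least 4.5 mm inside the low cheek's recess, spring pin at least 3.5 mm inside the blue cheek's recess, roller's axis within 0.06 rad of the stand's y axis (so level) and its middle within 5 mm of x = 0 of the stand; gripper off it (y of fixed_tip in the frame of stand below -0.0745 m and y of sprung_tip in the frame of stand above 0.0735 m and x of roller in the frame of stand between -0.005 and 0.005 m and height (world z) of sprung_tip between 0.052 and 0.096 m and angle between the y axis of roller and the y axis of stand, either way round below 0.06 rad and linear speed of roller below 0.01 m/s); the robot touches nothing.
It fails at once if the roller is forced against the stand with more than 22 N (contact force between roller and stand above 22 N).
It fails at once if the gripper or arm leans on the stand with more than 10 N (contact force between any of the fingers, the arm and stand above 10 N).
It fails at once if the beaker, a bottle or the nut is moved more than 20 mm (distance of any of beaker, capped_bottle, plugged_bottle, pipe_nut from where it was at the start of the episode above 0.02 m).
It also fails if it takes over 72 s, if anything falls off the work surface, if the arm or the gripper's body presses on something with over 40 N, if the wrist force passes 120 N, or if a joint passes its speed limit or range.

### The arm

A 7-joint arm with a two-finger parallel gripper is mounted at the origin on a cart in front of the work surface, level with it; the furniture and walls round the work are solid. World frame = base frame: x ahead of the robot, y to its left, z up, the work surface at z = 0. Lengths are in m, angles in rad, forces in N, time in s.
With the tool pointing down it reaches from about 0.425 to 0.925 m from the base axis. Payload 6.8 kg.
Tool frame: the origin (TCP) lies midway between the tips of the shut fingers; the grasp point (between the pads) lies 19 mm behind it (r.grip_point_offset is the distance from the TCP to the grasp point, in m); z points along the fingers, y is the direction in which the jaws open and shut (so a half turn about z gives the same grasp; the last joint's range is limited). The gripper opens to 85 mm and grips with 20 to 120 N. Pads are 22 mm wide; open, the fingers measure 114 mm over their backs; the gripper's body (76 mm by 85 mm) begins 54 mm behind the grasp point. The pads swing forward as they close: fully open they stand 13 mm farther back than shut.
Start: joints at [-1.323, 0.477, 0.022, 1.555, -0.011, 1.109, -0.083], TCP at [0.235, 0.633, 0.231] pointing down, gripper open.
Joint ranges: [-2.96, 2.96], [-0.34, 2.1], [-1.41, 1.46], [0.24, 2.44], [-1.37, 4.51], [0.17, 1.92], [-2.96, 2.96]. Speed limits (rad/s): [2.39, 2.39, 3.14, 3.14, 3.14, 3.14, 3.14].

### API

Orientations are given as a rotation vector (axis times angle).
In Python, from bench import r, grab_frame, camera_params gives the robot as it stands.
- The arm moves only by the tool carry_out, never from a script. Its argument "motion" is text: rows parted by semicolons, each of 5 numbers parted by spaces: the closure, from 0 (fully open) to 1 (shut), then the shift along the tool's x, y, z in mm, then the turn about the tool's z in rad. In form: fingers dx dy dz twist; .... A call has exactly 8 rows; each row shifts and turns the commanded pose from where the row before left it, along the tool's axes as they then stand; what a row does not reach is not made up. A row lasts 1/8 s, in which the tool goes at most 62.5 mm and 10.7 degrees, less where a joint would pass 70% of its speed; a pose out of reach is approached as far as the arm can. A call with a gripper value outside its range is refused whole. The fingers move at their own pace and stop on an object; "newtons" is the grip in N (left out, the last holds). Time passes only in rows, so rows that do not move let the fingers close, or fill a call up. It gives the time, the measured TCP pose, the force and the opening at its end, in the units of the state.
- r.get_obs(): the state, without advancing time (a new reading comes with each control period).
- grab_frame(name): name is "scene" or "top" or "wrist"; returns the picture (400x640x3 uint8, red, green, blue); there is no depth.
- camera_params(name): a dict with "fx", "fy", "cx", "cy" (pixels), "k1" (the pictures are not rectified: a ray, as slopes to the right and down, at radius r is drawn at 1 + k1 r^2 times it, then the intrinsics apply), "eye" and "attitude" of the camera in the world. Camera axes: x right, y down, z forward; pixel columns grow to the right and rows downward; lengths in m; the calibration is good to about 2 mm. A picture is of the moment at which its call begins: read the wrist's pose just before it. camera_params takes no time and is no camera call; for the wrist camera it gives the pose at the moment of the call.
- r.hand_in(): hands the job in, once; it reports no verdict.
The state is a dict: "clock": time; "joints": joint angles; "qvel": joint speeds; "tau": joint torques, N m; "tcp_pos": TCP position; "orientation": TCP orientation; "contact_force": force on the tool from outside, world axes, zero at the start; "moment": the same for the moment, N m; "grip_width": finger opening in m.
Only numpy, scipy, OpenCV 4.12 (cv2) and the standard library are available. Lean on these libraries where they do the work, as an engineer would, in place of code of your own. Each camera call takes 0.05 s, during which the arm holds its last target.

## Working session

There is one attempt and no reset: what is moved stays moved. The work goes in short steps, Python scripts to look and compute and a tool call to move; the robot and the scene stay as the last step left them, time stands still between calls to the robot, and variables do not carry over. Pictures are saved under pics/ and viewed, and the job is handed in when it is done.

Besides the shell and the picture viewer there is one more tool, called by a JSON object that holds its "op" and its "data", one argument or row to a line. carry_out: Moves the arm, as the interface text tells. Its arguments: {"type":"object","properties":{"motion":{"type":"string"},"newtons":{"type":"number"}},"required":["motion"]}

```bash
ls; mkdir -p pics
python3 - <<'E'
from bench import r, grab_frame, camera_params
import cv2
o=r.get_obs();print({k:o[k] for k in('clock','tcp_pos','orientation','contact_force','grip_width')},r.grip_point_offset)
for n in("scene","top","wrist"):
    print(n,camera_params(n)); cv2.imwrite(f"pics/a_{n}.png",grab_frame(n)[:,:,::-1])
E
```

```text
pics
{'clock': 0.0, 'tcp_pos': array([0.23494129, 0.63215681, 0.23033044]), 'orientation': array([-5.55850050e-01, -3.09185918e+00,  2.88762350e-03]), 'contact_force': array([-0.32032086, -0.53065273, -0.56052133]), 'grip_width': 0.08507993181688386} 0.0187
scene {'fx': 369.40112635376425, 'fy': 369.40112635376425, 'cx': 316.2649527853531, 'cy': 199.56584367115104, 'k1': -0.0026257480648713394, 'eye': array([ 0.05591809, -0.26454631,  0.60007796]), 'attitude': array([-2.0961957 ,  0.90068216, -0.44660566])}
top {'fx': 457.7639475110329, 'fy': 457.7639475110329, 'cx': 320.95685278405637, 'cy': 202.20329288741468, 'k1': -0.00907131833517492, 'eye': array([0.35804534, 0.18551061, 1.1376111 ]), 'attitude': array([-2.09174031,  2.14888329, -0.17727321])}
wrist {'fx': 311.08457423474056, 'fy': 311.08457423474056, 'cx': 318.38356560067274, 'cy': 198.34786426832176, 'k1': 0.016714350456532613, 'eye': array([0.16436192, 0.65990983, 0.37308105]), 'attitude': array([2.36510497, 1.64372465, 0.24922946])}
```

View pics/a_scene.png

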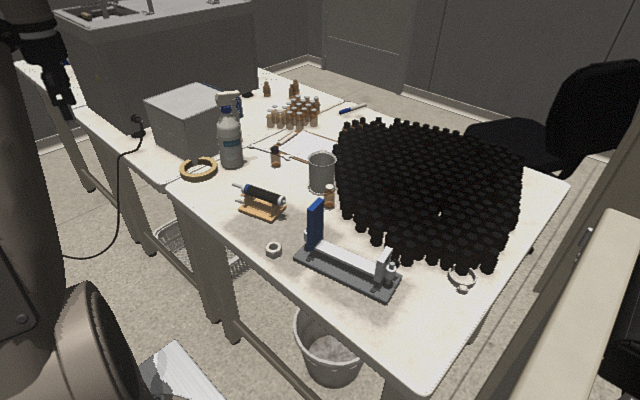

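View pics/a_top.png

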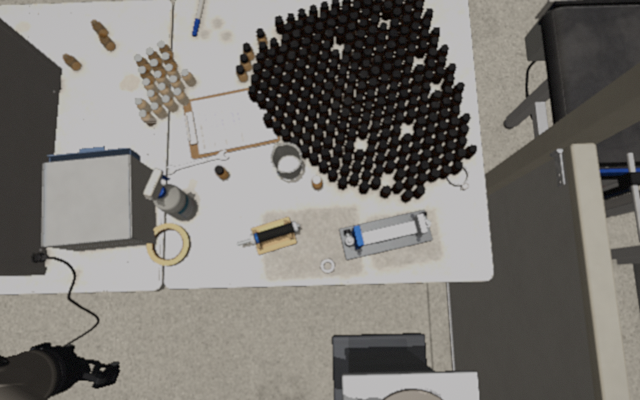

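View pics/a_wrist.png

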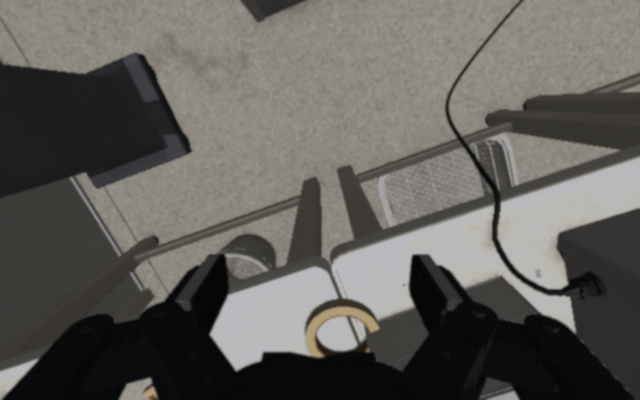

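The scene view shows the roller and cradle near (262,197) and the stand near (345,255). In the top view the cradle is near (273,235), the stand near (385,235), the nut at (327,266), and the beaker at (288,160). I'll zoom in for measurements.

```bash
cat > h.py <<'E'
import numpy as np,cv2
from scipy.spatial.transform import Rotation as R
from bench import r, grab_frame, camera_params
def ray(c,u,v):
    x=np.array([(u-c['cx'])/c['fx'],(v-c['cy'])/c['fy']]);y=x.copy()
    for _ in range(10): y=x/(1+c['k1']*(y@y))
    d=R.from_rotvec(c['attitude']).apply([y[0],y[1],1.]);return np.array(c['eye']),d
def onz(c,u,v,z):
    e,d=ray(c,u,v);return e+d*(z-e[2])/d[2]
def proj(c,P):
    p=R.from_rotvec(c['attitude']).inv().apply(np.asarray(P)-c['eye']);x=p[:2]/p[2];x=x*(1+c['k1']*(x@x))
    return np.array([c['cx']+c['fx']*x[0],c['cy']+c['fy']*x[1]])
def tri(rays):
    A=np.zeros((3,3));b=np.zeros(3)
    for e,d in rays:
        d=d/np.linalg.norm(d);M=np.eye(3)-np.outer(d,d);A+=M;b+=M@e
    return np.linalg.solve(A,b)
E
python3 - <<'E'
import cv2
a=cv2.imread('pics/a_top.png')[195:285,230:445]
b=cv2.imread('pics/a_scene.png')[165:305,225:410]
cv2.imwrite('pics/zt.png',cv2.resize(a,(774,324),interpolation=cv2.INTER_CUBIC))
cv2.imwrite('pics/zs.png',cv2.resize(b,(740,560),interpolation=cv2.INTER_CUBIC))
E
```

```text
(no output)
```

View pics/zt.png

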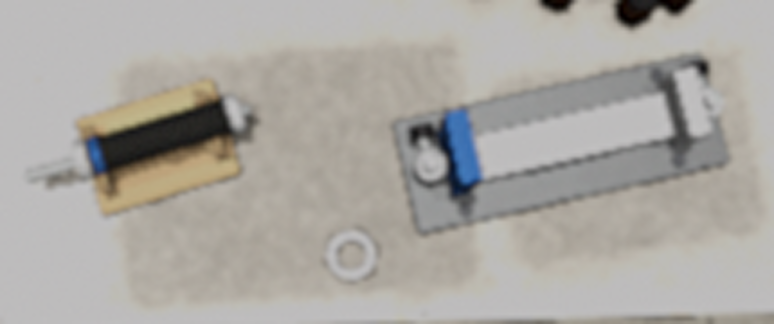

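View pics/zs.png

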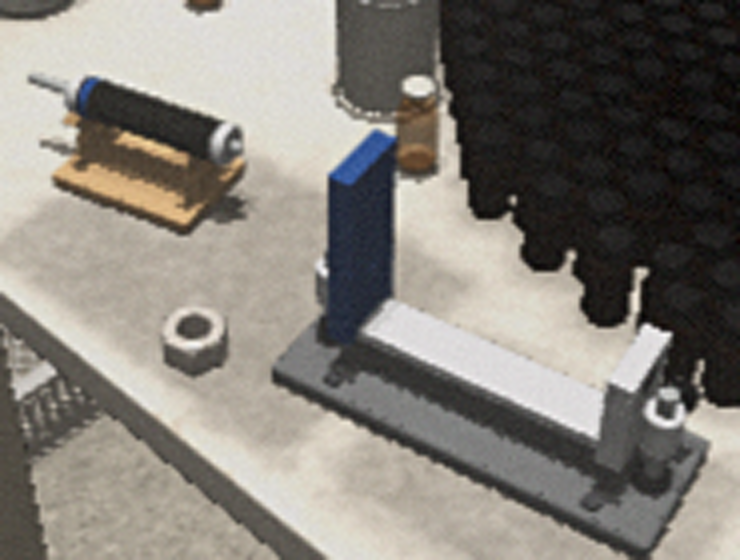

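Run:
```python
from h import *
T=camera_params('top');S=camera_params('scene')
t=lambda x,y:((x+.5)/3.6+230-.5,(y+.5)/3.6+195-.5)
s=lambda x,y:((x+.5)/4+225-.5,(y+.5)/4+165-.5)
P=np.array([onz(T,*t(*p),.012) for p in[(394,122),(704,54),(728,158),(421,234)]])
print('base',P.round(4).tolist());c=P.mean(0)
dy=(P[0]+P[3]-P[1]-P[2]);L=np.linalg.norm(dy)/2;print(c,L,np.degrees(np.arctan2(dy[1],dy[0])))
Q=np.array([onz(S,*s(*p),.012) for p in[(274,372),(652,552),(707,442)]])
print('sc',Q.round(4).tolist())
P=np.array([onz(T,*t(*p),.010) for p in[(78,120),(215,80),(240,172),(106,213)]])
print('cr',P.round(4).tolist(),P.mean(0));dy=(P[0]+P[3]-P[1]-P[2]);print(np.linalg.norm(dy)/2,np.degrees(np.arctan2(dy[1],dy[0])))
# roller axis points z=.05: band/body
for p in[(30,172),(95,155),(103,153),(230,117),(252,122)]: print('rol',onz(T,*t(*p),.05).round(4))
for p in[(30,78),(78,94),(232,140)]: print('rolS',onz(S,*s(*p),.05).round(4))
# blue top corners
for a,b in[((475,184),(331,174)),((466,110),(396,138)),((447,113),(376,131))]:
    print('blue',tri([ray(T,*t(*a)),ray(S,*s(*b))]).round(4))
for a,b in[((691,137),(608,388)),((672,72),(650,328)),((702,66),(671,333))]:
    print('low',tri([ray(T,*t(*a)),ray(S,*s(*b))]).round(4))
for p in[(352,255)]:print('nut',onz(T,*t(*p),.018))
for n,u,v in[('beak',288,162),('wb',317,185),('cb',221,173)]:print(n,onz(T,u,v,.06))
```

```text
base [[0.4964, 0.1555, 0.012], [0.5377, -0.0598, 0.012], [0.4655, -0.0714, 0.012], [0.4195, 0.1396, 0.012]]
[0.47978508 0.0409693  0.012     ] 0.2175855289889382 101.55768016529962
sc [[0.4192, 0.1372, 0.012], [0.4635, -0.0748, 0.012], [0.5385, -0.0568, 0.012]]
cr [[0.5041, 0.3733, 0.01], [0.5293, 0.2783, 0.01], [0.4651, 0.262, 0.01], [0.4396, 0.3541, 0.01]] [0.48451627 0.31691659 0.01      ]
0.09695789569820998 105.20110416566958
rol [0.4651 0.3985 0.05  ]
rol [0.4752 0.3553 0.05  ]
rol [0.4764 0.35   0.05  ]
rol [0.4981 0.2653 0.05  ]
rol [0.4944 0.2508 0.05  ]
rolS [0.462  0.4009 0.05  ]
rolS [0.4724 0.3658 0.05  ]
rolS [0.5075 0.2633 0.05  ]
blue [0.44   0.1127 0.1514]
blue [0.4865 0.1149 0.1451]
blue [0.4849 0.1266 0.1441]
low [ 0.4726 -0.032   0.0864]
low [ 0.5158 -0.0235  0.0875]
low [ 0.5155 -0.0385  0.0957]
nut [0.40638393 0.18682369 0.018     ]
beak [0.65685605 0.27573341 0.06      ]
wb [0.59747967 0.2064854  0.06      ]
cb [0.63414426 0.43916442 0.06      ]
```

```bash
cat >> h.py <<'E'
def need(pos,yaw_y=None):
    """remaining move to TCP pos (m), tool y axis wanted along world angle yaw (rad, mod pi)"""
    o=r.get_obs();M=R.from_rotvec(o['orientation']).as_matrix()
    print('tcp',o['tcp_pos'].round(4),'x',M[:,0].round(3),'y',M[:,1].round(3),'z',M[:,2].round(3),'F',o['contact_force'].round(2),'t',o['clock'])
    d=np.asarray(pos)-o['tcp_pos'];tw=0
    if yaw_y is not None:
        a=np.arctan2(M[1,1],M[0,1]);tw=-((yaw_y-a+np.pi/2)%np.pi-np.pi/2)  # tool z down
        print('twist',round(tw,4),'deg',np.degrees(tw).round(2))
        M2=M@R.from_rotvec([0,0,tw]).as_matrix();print('shift mm after twist',(M2.T@d*1000).round(1))
    print('shift mm now',(M.T@d*1000).round(1),'q',o['joints'].round(3))
E
python3 - <<'E'
from h import *
T=camera_params('top');S=camera_params('scene')
print('spray',tri([ray(T,156,183),ray(S,230,97)]), onz(T,180,208,0.03))
for p in[(47,163),(133,150),(133,243)]:print('box',onz(T,*p,.1))
need([.4845,.317,.2],np.radians(105-90))
E
```

```text
spray [0.58219459 0.54234771 0.20096099] [0.55591597 0.54665644 0.03      ]
box [0.66078307 0.84505047 0.1       ]
box [0.68638092 0.64041459 0.1       ]
box [0.46519701 0.62961252 0.1       ]
tcp [0.2349 0.6323 0.2306] x [-0.937  0.348 -0.   ] y [ 0.348  0.937 -0.001] z [-0.    -0.001 -1.   ] F [-0.46  0.    0.1 ] t 0.15
twist 0.9532 deg 54.62
shift mm after twist [-369.1  159.5   30.9]
shift mm now [-343.8 -208.6   30.9] q [-1.323  0.478  0.022  1.556 -0.012  1.109 -0.083]
```

{"op": "carry_out", "data": {
  "motion": "0 -43 -26 0 0;0 -43 -26 0 0;0 -43 -26 0 0;0 -43 -26 0 0;0 -43 -26 0 0;0 -43 -26 0 0;0 -43 -26 0 0;0 -43 -26 0 0",
  "newtons": 60
}}

```text
clock: 1.15
tcp_pos: [0.4858, 0.3165, 0.2312]
orientation: [-0.556, -3.092, 0.0]
contact_force: [0.5, 0.3, 0.0]
grip_width: 0.0853
```

{"op": "carry_out", "data": {
  "motion": "0 0 0 0 0.159;0 0 0 0 0.159;0 0 0 0 0.159;0 0 0 0 0.159;0 0 0 0 0.159;0 0 0 0 0.159;0 0 0 0 0;0 0 0 0 0"
}}

```text
clock: 2.15
tcp_pos: [0.485, 0.3179, 0.2312]
orientation: [-1.91, -2.495, 0.0]
contact_force: [-0.0, 0.7, -0.4]
grip_width: 0.0855
```

Run:
```python
from h import *
need([.4845,.317,.2],np.radians(15))
c=camera_params('wrist');print(c);im=grab_frame('wrist')[:,:,::-1]
cv2.imwrite('pics/w1.png',im)
```

```text
tcp [0.485  0.3179 0.2312] x [-0.261  0.965 -0.   ] y [ 0.965  0.261 -0.   ] z [-0. -0. -1.] F [-0.03  0.67 -0.43] t 2.15
twist 0.0023 deg 0.13
shift mm after twist [-0.8 -0.7 31.2]
shift mm now [-0.8 -0.7 31.2] q [-0.944  0.328  0.323  1.806 -0.12   1.026 -0.311]
{'fx': 311.08457423474056, 'fy': 311.08457423474056, 'cx': 318.38356560067274, 'cy': 198.34786426832176, 'k1': 0.016714350456532613, 'eye': array([0.46593699, 0.39248459, 0.37383354]), 'attitude': array([2.81497399, 0.37303508, 0.05739358])}
```

View pics/w1.png

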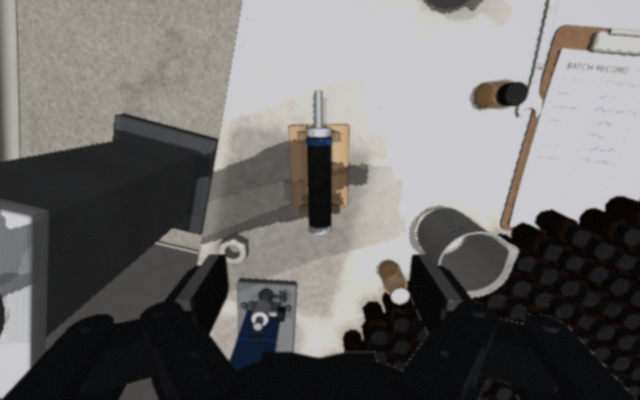

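The wrist view shows the roller nearly upright in the picture. The pin tip is near (319,92), the blue band near (319,141), and the far end near (320,232). I'll measure it precisely.

Run:
```python
from h import *
im=cv2.imread('pics/w1.png');c=camera_params('wrist')
z=cv2.resize(im[80:245,280:360],None,fx=3.6,fy=3.6,interpolation=cv2.INTER_CUBIC)
cv2.imwrite('pics/w1z.png',z)
g=im.max(2);pts=[]
for v in range(150,224,3):
    row=g[v,300:340];k=np.where(row<45)[0]
    if len(k): pts.append(onz(c,300+(k[0]+k[-1])/2,v,.055)); 
    if v%12==0: print(v,300+k[0],300+k[-1])
pts=np.array(pts);m=pts.mean(0);u=np.linalg.svd(pts-m)[2][0];print(m,u,np.degrees(np.arctan2(u[1],u[0])))
for n,p in[('tip',(319,91)),('body+end',(318.5,127)),('band',(319,141)),('body-end',(320,233))]:print(n,onz(c,*p,.05).round(4))
P=np.array([onz(c,*p,.010) for p in[(289,125),(349,123),(348,207),(294,213)]]);print(P.round(4),P.mean(0))
```

```text
156 308 329
168 308 330
180 309 330
192 309 330
204 308 331
216 309 329
[0.48940581 0.30882955 0.055     ] [ 2.70985199e-01 -9.62583514e-01 -1.45573277e-16] -74.27709967753235
tip [0.4644 0.4013 0.05  ]
body+end [0.4729 0.3678 0.05  ]
band [0.477  0.3544 0.05  ]
body-end [0.5049 0.2552 0.05  ]
[[0.4406 0.3582 0.01  ]
 [0.5061 0.3781 0.01  ]
 [0.5341 0.2809 0.01  ]
 [0.4714 0.2559 0.01  ]] [0.48805569 0.31827405 0.01      ]
```

View pics/w1z.png

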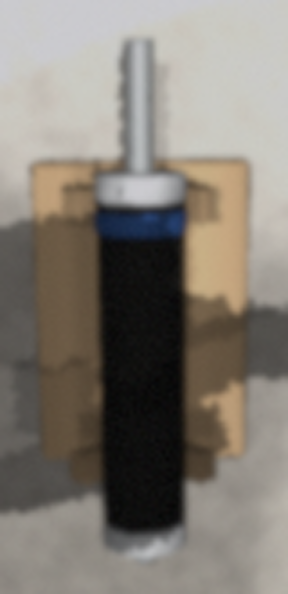

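{"op": "carry_out", "data": {
  "motion": "0 -6 2.2 20 -0.0065;0 0 0 25 0;0 0 0 25 0;0 0 0 25 0;0 0 0 25 0;0 0 0 15 0;0 0 0 5 0;0 0 0 0 0"
}}

```text
clock: 3.2
tcp_pos: [0.4891, 0.3128, 0.0916]
orientation: [1.905, 2.498, 0.001]
contact_force: [-0.3, 0.1, 0.2]
grip_width: 0.0856
```

Run:
```python
from h import *
need([.4885,.3125,.031],np.radians(15.5))
for n in ('wrist','top'): cv2.imwrite(f'pics/b_{n}.png',grab_frame(n)[:,:,::-1])
```

```text
tcp [0.4891 0.3128 0.0916] x [-0.265  0.964  0.   ] y [0.964 0.265 0.   ] z [ 0.  0. -1.] F [-0.26  0.07  0.15] t 3.2
twist -0.0028 deg -0.16
shift mm after twist [-0.2 -0.7 60.6]
shift mm now [-0.2 -0.7 60.6] q [-0.888  0.504  0.275  1.917 -0.195  0.746 -0.234]
```

View pics/b_wrist.png

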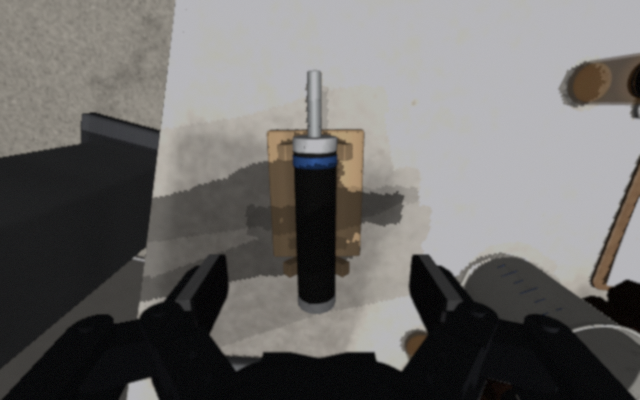

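The roller lies between the open fingers (axis at column 316, finger middle about 319). Next I descend and grip.

{"op": "carry_out", "data": {
  "motion": "0 0 -0.7 10 -0.003;0 0 0 15 0;0 0 0 15 0;0 0 0 10 0;0 0 0 6 0;0 0 0 4 0;0 0 0 0 0;0 0 0 0 0"
}}

```text
clock: 4.3
tcp_pos: [0.4884, 0.3127, 0.0316]
orientation: [1.902, 2.501, 0.001]
contact_force: [-0.1, 0.2, 1.1]
grip_width: 0.0856
```

{"op": "carry_out", "data": {
  "motion": "0.3 0 0 0 0;0.4 0 0 0 0;0.6 0 0 0 0;1 0 0 0 0;1 0 0 0 0;1 0 0 0 0;1 0 0 0 0;1 0 0 0 0",
  "newtons": 60
}}

```text
clock: 5.3
tcp_pos: [0.4873, 0.3123, 0.0315]
orientation: [-1.901, -2.5, 0.002]
contact_force: [-3.3, -0.1, 5.8]
grip_width: 0.0246
```

Run:
```python
from h import *
need([.4885,.3125,.031],np.radians(15.5))
cv2.imwrite(f'pics/c_wrist.png',grab_frame('wrist')[:,:,::-1])
```

```text
tcp [0.4873 0.3123 0.0315] x [-0.267  0.964 -0.   ] y [ 0.964  0.267 -0.002] z [-0.002 -0.    -1.   ] F [-3.33 -0.15  5.79] t 5.3
twist 0.0001 deg 0.01
shift mm after twist [-0.1  1.2  0.5]
shift mm now [-0.1  1.2  0.5] q [-0.861  0.594  0.241  1.943 -0.229  0.632 -0.204]
```

View pics/c_wrist.png

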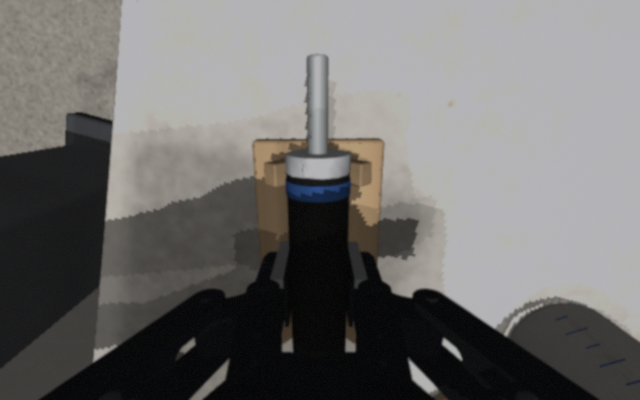

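{"op": "carry_out", "data": {
  "motion": "1 0 0 -5 0;1 0 0 -15 0;1 0 0 -25 0;1 0 0 -30 0;1 0 0 -30 0;1 0 0 -30 0;1 0 0 -18 0;1 0 0 0 0"
}}

```text
clock: 6.35
tcp_pos: [0.4889, 0.313, 0.1858]
orientation: [1.901, 2.5, 0.005]
contact_force: [-0.3, 0.1, -2.1]
grip_width: 0.0243
```

Run:
```python
from h import *
need([.4885,.3125,.031],np.radians(15.5))
for n in ('wrist','scene','top'): cv2.imwrite(f'pics/d_{n}.png',grab_frame(n)[:,:,::-1])
```

```text
tcp [0.4889 0.313  0.1858] x [-0.267  0.964  0.001] y [0.964 0.267 0.003] z [ 0.002  0.002 -1.   ] F [-0.35  0.05 -2.1 ] t 6.35
twist -0.0002 deg -0.01
shift mm after twist [ -0.6  -0.9 154.8]
shift mm now [ -0.6  -0.9 154.8] q [-0.925  0.378  0.316  1.853 -0.144  0.93  -0.273]
```

View pics/d_wrist.png

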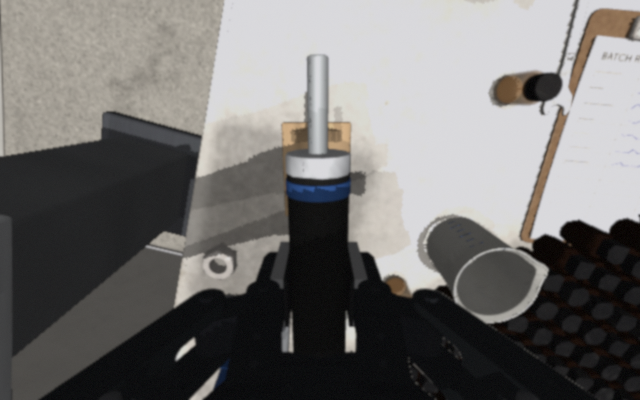

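View pics/d_scene.png

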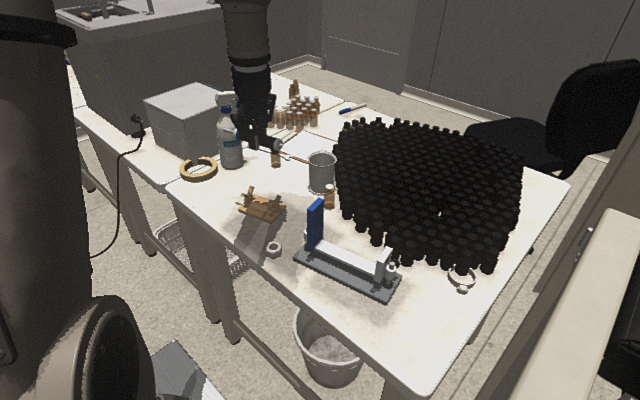

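Run:
```python
from h import *
need([.4865,.0097,.185],np.radians(11.7))
o=r.get_obs();c=camera_params('wrist');M=R.from_rotvec(o['orientation']).as_matrix()
# tip in tool frame, depth = axis 18.7 above tcp
e,d=ray(c,317,54.5); e=M.T@(e-o['tcp_pos']);d=M.T@d
for zz in(-.017,-.0187,-.0205):print((e+d*(zz-e[2])/d[2]).round(4))
e,d=ray(c,318.3,153);e=M.T@(e-o['tcp_pos']);d=M.T@d;print('pin root',(e+d*(-.0187-.004-e[2])/d[2]).round(4))
```

```text
tcp [0.4874 0.3121 0.1831] x [-0.267  0.964 -0.001] y [ 0.964  0.267 -0.002] z [-0.002 -0.001 -1.   ] F [-0.44  0.16 -0.86] t 6.5
twist 0.0664 deg 3.81
shift mm after twist [-295.9  -62.2   -1.5]
shift mm now [-291.2  -81.7   -1.5] q [-0.925  0.381  0.316  1.855 -0.144  0.93  -0.273]
[ 0.0931  0.0006 -0.017 ]
[ 0.0928  0.0006 -0.0187]
[ 0.0926  0.0006 -0.0205]
pin root [ 0.0576  0.0011 -0.0227]
```

{"op": "carry_out", "data": {
  "motion": "1 0 0 -4 0.066;1 -30 -6 -2 0;1 -50 -10 0 0;1 -60 -13 0 0;1 -60 -13 0 0;1 -50 -11 0 0;1 -35 -7 0 0;1 -11 -2 0 0"
}}

```text
clock: 7.5
tcp_pos: [0.4867, 0.0076, 0.1894]
orientation: [-1.987, -2.432, 0.003]
contact_force: [-0.8, -0.3, -1.9]
grip_width: 0.0243
```

Run:
```python
from h import *
need([.4865,.0097,.185],np.radians(11.7))
for n in ('wrist','scene','top'): cv2.imwrite(f'pics/e_{n}.png',grab_frame(n)[:,:,::-1])
```

```text
tcp [0.4867 0.0076 0.1894] x [-0.199  0.98  -0.001] y [ 0.98   0.199 -0.002] z [-0.002 -0.001 -1.   ] F [-0.83 -0.26 -1.94] t 7.5
twist -0.0037 deg -0.21
shift mm after twist [2.1 0.3 4.4]
shift mm now [2.1 0.3 4.4] q [-0.544  0.228  0.464  2.063 -0.131  0.88   0.194]
```

View pics/e_wrist.png

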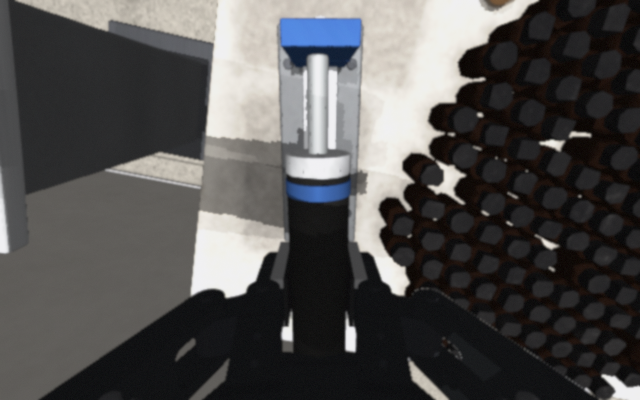

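View pics/e_scene.png

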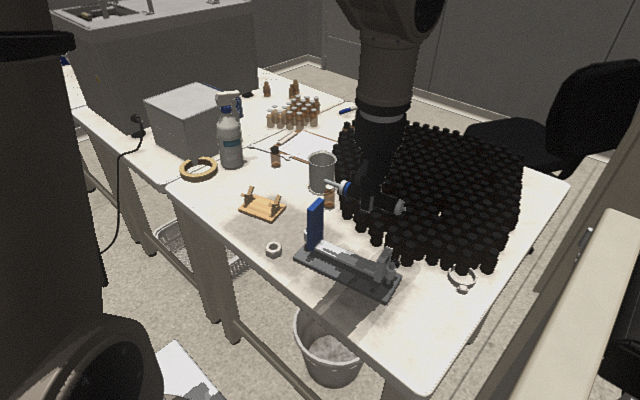

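Run:
```python
from h import *
im=cv2.imread('pics/e_wrist.png');
z=cv2.resize(im[5:165,265:375],None,fx=4.5,fy=3.75,interpolation=cv2.INTER_CUBIC);cv2.imwrite('pics/e_z.png',z)
b,g,rr=[im[...,i].astype(int) for i in range(3)]
m=(b>150)&(b-rr>80)
for v in range(14,52,2):
    k=np.where(m[v,260:380])[0]
    if len(k): print(v,260+k[0],260+k[-1])
```

```text
20 281 360
22 281 360
24 280 360
26 281 360
28 281 360
30 281 360
32 281 360
34 281 360
36 281 359
38 281 359
40 281 359
42 281 359
44 281 359
```

View pics/e_z.png

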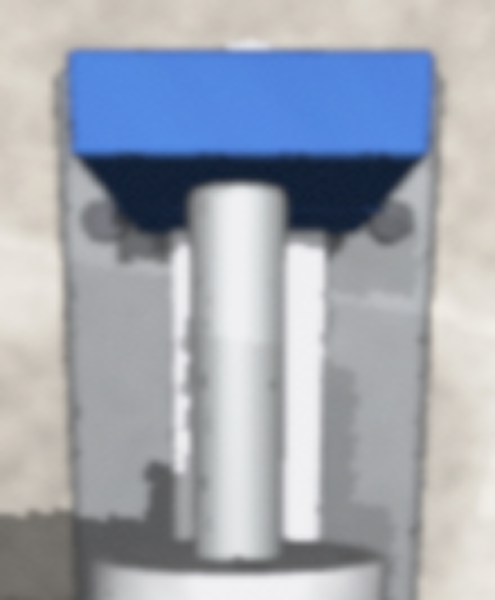

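Run:
```python
from h import *
o=r.get_obs();c=camera_params('wrist');M=R.from_rotvec(o['orientation']).as_matrix()
for z in(.135,.14,.145,.15,.155):
    L=onz(c,280.8,45,z);Rr=onz(c,359.8,45,z);B1=onz(c,280.5,19,z);B2=onz(c,360.8,19,z)
    mid=(L+Rr)/2
    print(z,'w',np.linalg.norm(L-Rr).round(4),np.linalg.norm(B1-B2).round(4),'mid',mid.round(4),'tool',(M.T@(onz(c,(280.8+359.8)/2,46.8,z)-o['tcp_pos'])).round(4),'edge ang',np.degrees(np.arctan2(*(Rr-L)[1::-1])).round(2),'len',np.linalg.norm((B1+B2-L-Rr)/2).round(4))
e,d=ray(c,317.5,54.5);e=M.T@(e-o['tcp_pos']);d=M.T@d;print((e+d*(-.0187-e[2])/d[2]).round(4))
# base edges at z=.012
for p in[(280.5,90),(281.5,120),(359.5,90),(357,120)]:
    P=onz(c,*p,.012);u=np.array([-.2028,.9792]);n=np.array([.9792,.2028]);print(p,P.round(4),'n',(n@P[:2]).round(4))
```

```text
0.135 w 0.0453 0.045 mid [0.4676 0.1163 0.135 ] tool [0.1064 0.0022 0.0548] edge ang 11.68 len 0.0131
0.14 w 0.0442 0.0439 mid [0.4678 0.1156 0.14  ] tool [0.1056 0.0022 0.0498] edge ang 11.68 len 0.0128
0.145 w 0.043 0.0427 mid [0.4679 0.1148 0.145 ] tool [0.1049 0.0021 0.0448] edge ang 11.68 len 0.0125
0.15 w 0.0419 0.0416 mid [0.468  0.1141 0.15  ] tool [0.1042 0.0021 0.0398] edge ang 11.68 len 0.0121
0.155 w 0.0407 0.0405 mid [0.4682 0.1133 0.155 ] tool [0.1034 0.0021 0.0348] edge ang 11.68 len 0.0118
[ 0.0929  0.0007 -0.0187]
(280.5, 90) [0.4346 0.0886 0.012 ] n 0.4435
(281.5, 120) [0.4403 0.0609 0.012 ] n 0.4435
(359.5, 90) [0.5098 0.1041 0.012 ] n 0.5203
(357, 120) [0.5142 0.0762 0.012 ] n 0.5189
```

{"op": "carry_out", "data": {
  "motion": "1 0 1.4 4 -0.0035;1 0 0 12 0;1 0 0 18 0;1 0 0 20 0;1 0 0 18 0;1 0 0 12 0;1 0 0 6 0;1 0 0 0 0"
}}

```text
clock: 8.65
tcp_pos: [0.4888, 0.0105, 0.1]
orientation: [-1.978, -2.44, 0.001]
contact_force: [0.0, 0.4, -1.0]
grip_width: 0.0243
```

Run:
```python
from h import *
need([.4865,.0097,.100],np.radians(11.7))
for n in ('wrist','scene','top'): cv2.imwrite(f'pics/f_{n}.png',grab_frame(n)[:,:,::-1])
a=cv2.imread('pics/f_wrist.png')[5:165,265:375];b=cv2.imread('pics/f_scene.png')[165:305,285:410]
a=cv2.resize(a,(396,576),interpolation=cv2.INTER_CUBIC)
b=cv2.resize(b,(400,448),interpolation=cv2.INTER_CUBIC);b=cv2.copyMakeBorder(b,0,128,0,0,cv2.BORDER_CONSTANT)
cv2.imwrite('pics/f_z.png',np.hstack([a,b]))
```

```text
tcp [0.4888 0.0105 0.1   ] x [-0.207  0.978 -0.   ] y [ 0.978  0.207 -0.001] z [-0.001 -0.    -1.   ] F [ 0.01  0.37 -1.01] t 8.65
twist 0.0039 deg 0.22
shift mm after twist [-0.3 -2.4  0. ]
shift mm now [-0.3 -2.4  0. ] q [-0.486  0.377  0.41   2.129 -0.236  0.678  0.291]
```

View pics/f_z.png

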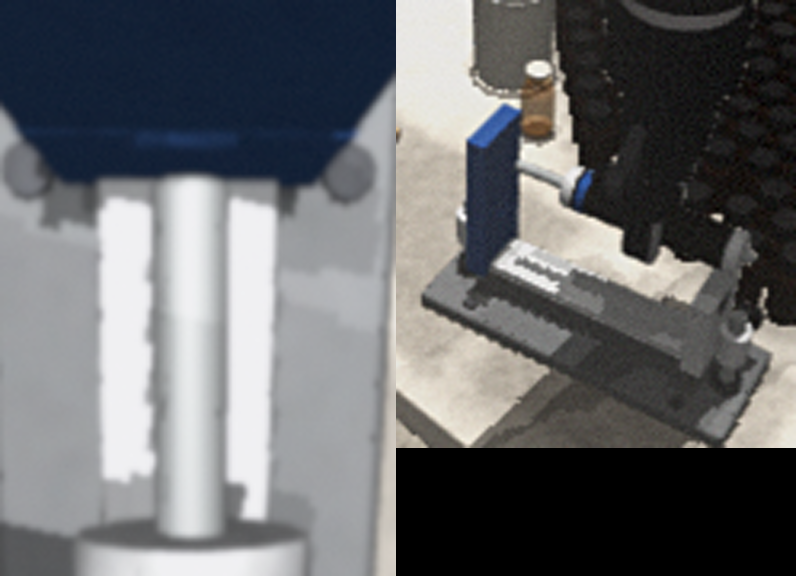

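Run:
```python
from h import *
o=r.get_obs();c=camera_params('wrist');M=R.from_rotvec(o['orientation']).as_matrix()
im=cv2.imread('pics/f_wrist.png')
print(im[36:56,300,0],im[36:60,312,0])
t0=o['tcp_pos']
f=(M.T@(np.array([.4679,.1150,.143])-t0));print('face in tool',f.round(4))
for v in(41.5,43,44.5,46):
  for off in(0,.006):
    e,d=ray(c,318,v);e=M.T@(e-t0);d=M.T@d;p=e+d*(f[0]+off-e[0])/d[0];print(v,off,p.round(4),'world z',(t0+M@p)[2].round(4))
e,d=ray(c,317.5,54.5);e=M.T@(e-t0);d=M.T@d;print('tip',(e+d*(-.0187-e[2])/d[2]).round(4))
for p in[(305,43.5),(332,43.5)]:
    e,d=ray(c,*p);e=M.T@(e-t0);d=M.T@d;print((e+d*(f[0]+.003-e[0])/d[0]).round(4))
```

```text
[ 52  52  52  53  57  63  60  57  57  56  55  52  53  53  52  53  54  63
  90 123] [ 53  52  52  53  57  71  86  92  86  73  61  55  54  53  53  54  60  87
 133 171 193 202 205 207]
face in tool [ 0.1067  0.0007 -0.0422]
41.5 0 [0.1067 0.0009 0.0402] world z 0.0606
41.5 0.006 [0.1127 0.0009 0.0771] world z 0.0237
43 0 [0.1067 0.0009 0.0447] world z 0.0561
43 0.006 [0.1127 0.0009 0.0825] world z 0.0183
44.5 0 [0.1067 0.0009 0.0494] world z 0.0513
44.5 0.006 [0.1127 0.0009 0.0882] world z 0.0126
46 0 [0.1067 0.0009 0.0544] world z 0.0463
46 0.006 [0.1127 0.0009 0.0942] world z 0.0066
tip [ 0.0929  0.0008 -0.0187]
[ 0.1097 -0.0069  0.0653]
[0.1097 0.0094 0.0653]
```

{"op": "carry_out", "data": {
  "motion": "1 3 0 0 0;1 3 0 0 0;1 3 0 0 0;1 2 0 0 0;1 1 0 0 0;1 0 0 0 0;1 0 0 0 0;1 0 0 0 0"
}}

```text
clock: 9.8
tcp_pos: [0.4865, 0.022, 0.1003]
orientation: [1.979, 2.44, -0.0]
contact_force: [0.6, -2.3, -1.9]
grip_width: 0.0241
```

{"op": "carry_out", "data": {
  "motion": "1 1 0 0 0;1 1 0 0 0;1 1 0 0 0;1 1 0 0 0;1 1 0 0 0;1 1 0 0 0;1 0 0 0 0;1 0 0 0 0"
}}

```text
clock: 10.8
tcp_pos: [0.4852, 0.0279, 0.1003]
orientation: [1.979, 2.44, -0.0]
contact_force: [1.0, -5.1, -0.4]
grip_width: 0.0245
```

{"op": "carry_out", "data": {
  "motion": "1 1.5 0 0 0;1 1.5 0 0 0;1 1.5 0 0 0;1 1 0 0 0;1 1 0 0 0;1 1 0 0 0;1 0 0 0 0;1 0 0 0 0"
}}

```text
clock: 11.8
tcp_pos: [0.4837, 0.0344, 0.1003]
orientation: [1.979, 2.439, -0.001]
contact_force: [1.6, -6.5, -0.7]
grip_width: 0.024
```

Run:
```python
from h import *
u=np.array([-.205,.979,0])
for i in range(4):
    o=r.get_obs();print(o['contact_force'].round(2),(o['contact_force']@u).round(2),(o['tcp_pos']@u).round(5))
    im=grab_frame('wrist')[:,:,::-1]
cv2.imwrite('pics/g_wrist.png',im)
cv2.imwrite('pics/g_z.png',cv2.resize(im[5:205,255:385],None,fx=3,fy=3,interpolation=cv2.INTER_CUBIC))
c=camera_params('wrist');M=R.from_rotvec(o['orientation']).as_matrix()
print(im[40:170:2,317].mean(-1).astype(int))
```

```text
[ 1.65 -6.48 -0.7 ] -6.68 -0.06551
[ 1.27 -6.94 -1.84] -7.06 -0.0655
[ 2.55 -7.04 -0.63] -7.41 -0.06549
[ 2.61 -7.64 -1.05] -8.01 -0.06547
[240 240 227 138 136 142 143 143 145 144 144 145 145 145 146 146 145 145
 145 145 146 146 146 146 145 145 139 107  93 166 190 209 232 236 237 236
 236 236 236 235 235 235 234 234 234 234 233 233 233 233 232 231 231 230
 230 230 227 170 106 180 239 240 240 240 240]
```

View pics/g_z.png

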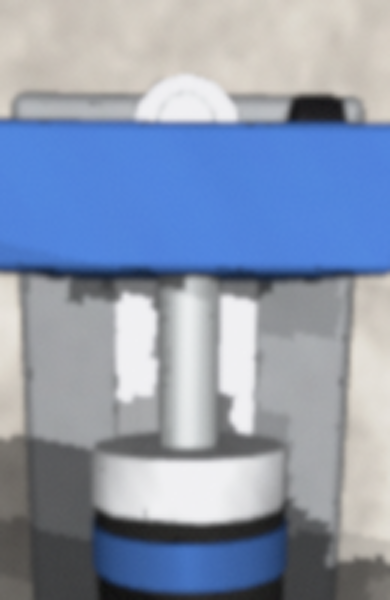

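Run:
```python
from h import *
o=r.get_obs();c=camera_params('wrist');M=R.from_rotvec(o['orientation']).as_matrix();t0=o['tcp_pos'];u=np.array([-.205,.979,0])
im=cv2.imread('pics/g_wrist.png')
for v in range(88,100): print(v,im[v,290],im[v,317])
for z in(.138,.142,.146):
  for v in(93,95):
    p=M.T@(onz(c,317,v,z)-t0);print(z,v,p.round(4))
print((o['contact_force']@u).round(2))
```

```text
88 [221 133  82] [222 133  82]
89 [222 134  84] [222 134  83]
90 [221 133  82] [221 133  82]
91 [220 132  81] [219 130  79]
92 [208 125  77] [213 127  77]
93 [181 109  66] [193 115  70]
94 [144  86  52] [164  98  61]
95 [107  65  39] [128  80  55]
96 [71 44 27] [110  90  80]
97 [57 40 31] [136 131 127]
98 [60 52 47] [169 167 164]
99 [66 63 61] [186 185 182]
0.138 93 [ 0.0793  0.0006 -0.0378]
0.138 95 [ 0.0787  0.0006 -0.0378]
0.142 93 [ 0.0792  0.0006 -0.0418]
0.142 95 [ 0.0786  0.0006 -0.0418]
0.146 93 [ 0.0791  0.0006 -0.0458]
0.146 95 [ 0.0786  0.0006 -0.0458]
-7.74
```

{"op": "carry_out", "data": {
  "motion": "1 0.8 0 0 0;1 0.8 0 0 0;1 0.8 0 0 0;1 0.6 0 0 0;1 0 0 0 0;1 0 0 0 0;1 0 0 0 0;1 0 0 0 0"
}}

```text
clock: 13.0
tcp_pos: [0.4832, 0.0369, 0.1004]
orientation: [1.979, 2.438, -0.001]
contact_force: [1.8, -8.0, -0.4]
grip_width: 0.0242
```

Run:
```python
from h import *
u=np.array([-.205,.979,0]);f=[]
for i in range(8):
    o=r.get_obs();f.append(o['contact_force']@u);im=grab_frame('wrist' if i else 'scene')[:,:,::-1]
    if i==0: cv2.imwrite('pics/h_s.png',cv2.resize(im[165:305,285:410],None,fx=4.3,fy=4.3,interpolation=cv2.INTER_CUBIC))
print(np.round(f,2),np.mean(f),o['tcp_pos']@u,o['tcp_pos'],o['clock'])
c=camera_params('wrist');M=R.from_rotvec(o['orientation']).as_matrix();t0=o['tcp_pos']
col=im[95:125,290,0].astype(int);print(col)
for v in(105,108,110): print(v,(M.T@(onz(c,317,v,.142)-t0)).round(4))
```

```text
[-8.16 -8.38 -8.12 -7.78 -8.86 -8.59 -8.63 -8.34] -8.355448832924314 -0.06285686959755504 [0.48317587 0.03697057 0.10033779] 13.35
[214 208 204 203 203 201 193 176 149 116  93  92 100 124 149 164 167 169
 168 168 167 168 168 167 167 167 168 169 167 168]
105 [ 0.0757  0.0006 -0.0418]
108 [ 0.0748  0.0006 -0.0418]
110 [ 0.0742  0.0006 -0.0418]
```

View pics/h_s.png

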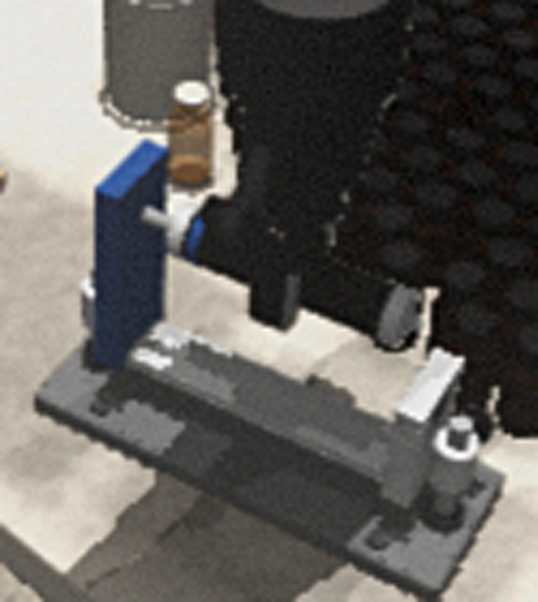

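{"op": "carry_out", "data": {
  "motion": "1 0.5 0 0 0;1 0.4 0 0 0;1 0 0 2 0;1 0 0 2 0;1 0 0 2 0;1 0 0 2 0;1 0 0 2 0;1 0 0 0 0"
}}

```text
clock: 14.4
tcp_pos: [0.4836, 0.0379, 0.0906]
orientation: [1.98, 2.437, 0.0]
contact_force: [1.7, -8.8, 1.4]
grip_width: 0.0244
```

{"op": "carry_out", "data": {
  "motion": "1 0 0 0.8 0;1 0 0 0.8 0;1 0 0 0.8 0;1 0 0 0.8 0;1 0 0 0.8 0;1 0 0 0.8 0;1 0 0 0.8 0;1 0 0 0 0"
}}

```text
clock: 15.4
tcp_pos: [0.4836, 0.0379, 0.085]
orientation: [1.98, 2.437, 0.0]
contact_force: [2.2, -9.2, 0.5]
grip_width: 0.0242
```

```bash
cat > chk.py <<'E'
from h import *
import sys
u=np.array([-.205,.979,0]);n=np.array([.979,.205,0]);f=[]
for i in range(int(sys.argv[2])):
    o=r.get_obs();F=o['contact_force'];f.append([F@u,F@n,F[2]]);im=grab_frame('wrist')[:,:,::-1]
print('F u,n,z',np.mean(f,0).round(2),'s',(o['tcp_pos']@u).round(4),'z',o['tcp_pos'][2].round(4),'mom',o['moment'].round(2),o['clock'])
cv2.imwrite(f'pics/{sys.argv[1]}.png',im);cv2.imwrite(f'pics/{sys.argv[1]}_z.png',cv2.resize(im[5:205,255:385],None,fx=3,fy=3,interpolation=cv2.INTER_CUBIC))
E
python3 chk.py i 4
```

```text
F u,n,z [-8.83  0.1   0.72] s -0.0621 z 0.085 mom [-1.57 -0.37 -0.02] 15.55
```

View pics/i_z.png

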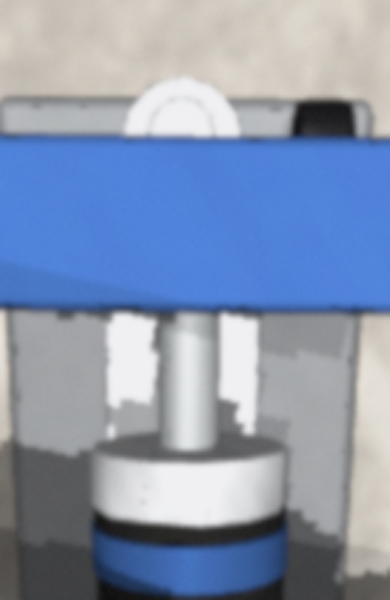

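{"op": "carry_out", "data": {
  "motion": "1 0 0 0.7 0;1 0 0 0.7 0;1 0 0 0.7 0;1 0 0 0.7 0;1 0 0 0.7 0;1 0 0 0.7 0;1 0 0 0.7 0;1 0 0 0 0"
}}

```text
clock: 16.6
tcp_pos: [0.4836, 0.0379, 0.0801]
orientation: [1.98, 2.437, 0.0]
contact_force: [2.1, -9.0, 0.3]
grip_width: 0.0241
```

{"op": "carry_out", "data": {
  "motion": "1 0 0 0.5 0;1 0 0 0.5 0;1 0 0 0.5 0;1 0 0 0.5 0;1 0 0 0.5 0;1 0 0 0.5 0;1 0 0 0.5 0;1 0 0 0 0"
}}

```text
clock: 17.6
tcp_pos: [0.4836, 0.0379, 0.0767]
orientation: [1.98, 2.437, 0.0]
contact_force: [1.3, -8.6, 0.3]
grip_width: 0.0241
```

```bash
python3 chk.py j 3
python3 - <<'E'
from h import *
im=grab_frame('scene')[:,:,::-1];cv2.imwrite('pics/j_s.png',cv2.resize(im[165:305,285:410],None,fx=4.3,fy=4.3,interpolation=cv2.INTER_CUBIC))
E
```

```text
F u,n,z [-8.92 -0.08  0.47] s -0.0621 z 0.0766 mom [-1.62 -0.39 -0.03] 17.7
```

View pics/j_s.png

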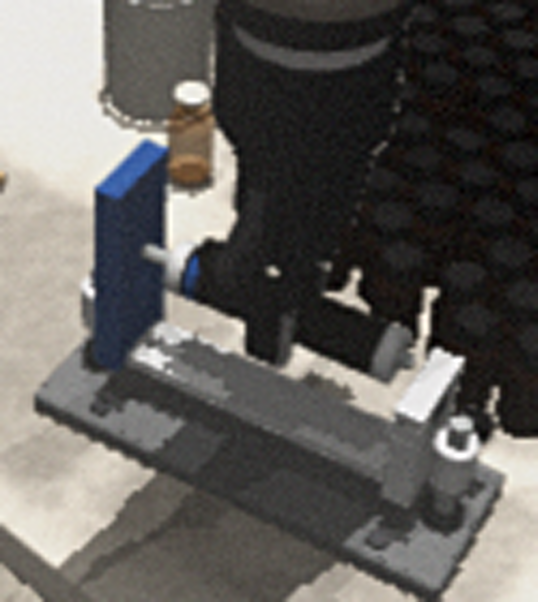

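{"op": "carry_out", "data": {
  "motion": "1 0 0 0.5 0;1 0 0 0.5 0;1 0 0 0.5 0;1 0 0 0.5 0;1 0 0 0.5 0;1 0 0 0.5 0;1 0 0 0.5 0;1 0 0 0 0"
}}

```text
clock: 18.8
tcp_pos: [0.4836, 0.0378, 0.0731]
orientation: [1.98, 2.437, 0.0]
contact_force: [1.4, -8.4, 0.7]
grip_width: 0.0244
```

{"op": "carry_out", "data": {
  "motion": "1 0 0 0.5 0;1 0 0 0.5 0;1 0 0 0.5 0;1 0 0 0.5 0;1 0 0 0.5 0;1 0 0 0.5 0;1 0 0 0.5 0;1 0 0 0 0"
}}

```text
clock: 19.8
tcp_pos: [0.4836, 0.0379, 0.0696]
orientation: [1.98, 2.437, 0.0]
contact_force: [0.9, -8.0, 0.8]
grip_width: 0.0244
```

{"op": "carry_out", "data": {
  "motion": "1 0 0 0.5 0;1 0 0 0.5 0;1 0 0 0.5 0;1 0 0 0.5 0;1 0 0 0.5 0;1 0 0 0.5 0;1 0 0 0 0;1 0 0 0 0"
}}

```text
clock: 20.8
tcp_pos: [0.4836, 0.0379, 0.0667]
orientation: [1.98, 2.437, 0.001]
contact_force: [2.4, -8.6, 1.1]
grip_width: 0.0245
```

{"op": "carry_out", "data": {
  "motion": "1 0 0 0.4 0;1 0 0 0.4 0;1 0 0 0.4 0;1 0 0 0.4 0;1 0 0 0.4 0;1 0 0 0 0;1 0 0 0 0;1 0 0 0 0"
}}

```text
clock: 21.8
tcp_pos: [0.4836, 0.0379, 0.0646]
orientation: [1.98, 2.437, 0.0]
contact_force: [1.1, -8.5, 1.1]
grip_width: 0.0243
```

{"op": "carry_out", "data": {
  "motion": "1 0 0 0.4 0;1 0 0 0.4 0;1 0 0 0.4 0;1 0 0 0.4 0;1 0 0 0.4 0;1 0 0 0 0;1 0 0 0 0;1 0 0 0 0"
}}

```text
clock: 22.8
tcp_pos: [0.4831, 0.0385, 0.0623]
orientation: [1.979, 2.439, -0.0]
contact_force: [2.4, -5.8, -1.9]
grip_width: 0.0239
```

```bash
python3 chk.py k 4
python3 - <<'E'
from h import *
im=grab_frame('scene')[:,:,::-1];cv2.imwrite('pics/k_s.png',cv2.resize(im[165:305,285:410],None,fx=4.3,fy=4.3,interpolation=cv2.INTER_CUBIC))
E
```

```text
F u,n,z [-6.15  0.87 -2.16] s -0.0613 z 0.0623 mom [-1.43 -0.47 -0.06] 22.95
```

View pics/k_s.png

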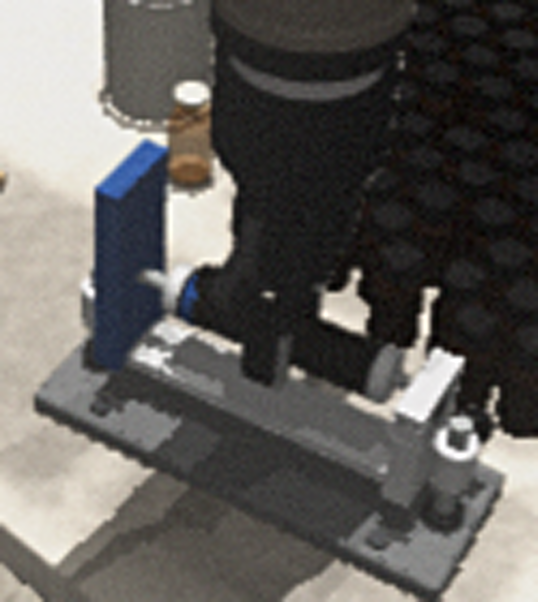

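View pics/k_z.png

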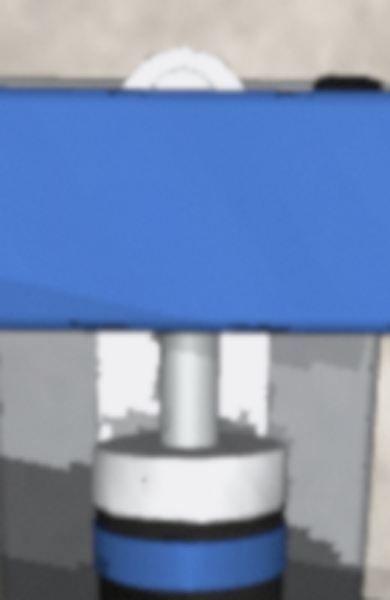

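{"op": "carry_out", "data": {
  "motion": "1 0 0 0.3 0;1 0 0 0.3 0;1 0 0 0.2 0;1 0 0 0 0;1 0 0 0 0;1 0 0 0 0;1 0 0 0 0;1 0 0 0 0"
}}

```text
clock: 24.05
tcp_pos: [0.4832, 0.0386, 0.0615]
orientation: [1.979, 2.439, 0.0]
contact_force: [1.2, -6.5, -0.8]
grip_width: 0.0244
```

```bash
python3 chk.py l 4
```

```text
F u,n,z [-6.64  0.24 -1.18] s -0.0613 z 0.0615 mom [-1.34 -0.33 -0.07] 24.2
```

{"op": "carry_out", "data": {
  "motion": "1 -0.6 0 0 0;1 -0.6 0 0 0;1 -0.6 0 0 0;1 -0.6 0 0 0;1 -0.6 0 0 0;1 -0.6 0 0 0;1 -0.4 0 0 0;1 0 0 0 0"
}}

```text
clock: 25.25
tcp_pos: [0.4839, 0.0351, 0.0616]
orientation: [1.979, 2.439, 0.001]
contact_force: [2.0, -4.8, -1.5]
grip_width: 0.0245
```

```bash
python3 chk.py m 3
```

```text
F u,n,z [-5.58  0.42 -1.48] s -0.0648 z 0.0615 mom [-1.02 -0.29  0.  ] 25.35
```

{"op": "carry_out", "data": {
  "motion": "1 -0.6 0 0 0;1 -0.6 0 0 0;1 -0.6 0 0 0;1 -0.6 0 0 0;1 -0.6 0 0 0;1 0 0 0 0;1 0 0 0 0;1 0 0 0 0"
}}

```text
clock: 26.4
tcp_pos: [0.4844, 0.0324, 0.0615]
orientation: [1.979, 2.44, 0.0]
contact_force: [3.1, -3.6, -2.6]
grip_width: 0.0242
```

```bash
python3 chk.py n 3
```

```text
F u,n,z [-4.41  1.81 -1.93] s -0.0676 z 0.0615 mom [-0.69 -0.49 -0.07] 26.5
```

{"op": "carry_out", "data": {
  "motion": "1 -0.6 0.3 0 0;1 -0.6 0.2 0 0;1 -0.6 0 0 0;1 -0.6 0 0 0;1 -0.6 0 0 0;1 0 0 0 0;1 0 0 0 0;1 0 0 0 0"
}}

```text
clock: 27.55
tcp_pos: [0.4851, 0.0295, 0.0614]
orientation: [-1.979, -2.44, 0.0]
contact_force: [0.3, -3.9, -2.3]
grip_width: 0.0245
```

```bash
python3 chk.py p 3;  python3 - <<'E'
from h import *
im=grab_frame('scene')[:,:,::-1];cv2.imwrite('pics/p_s.png',cv2.resize(im[165:305,285:410],None,fx=4.3,fy=4.3,interpolation=cv2.INTER_CUBIC))
E
```

```text
F u,n,z [-3.16 -0.74 -2.58] s -0.0706 z 0.0614 mom [-0.5   0.01 -0.  ] 27.65
```

View pics/p_s.png

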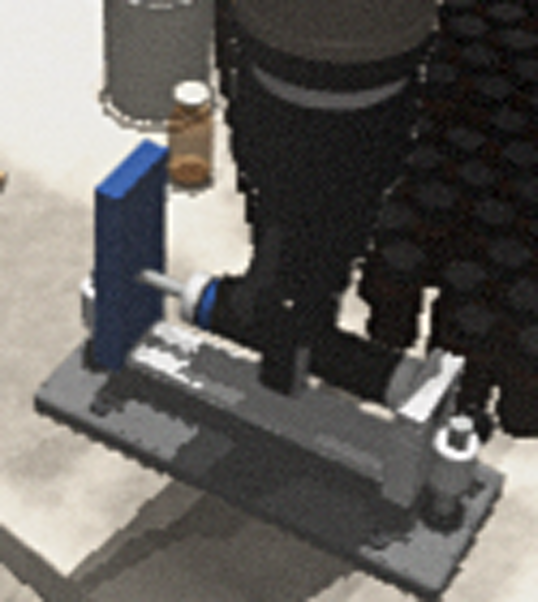

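View pics/p.png

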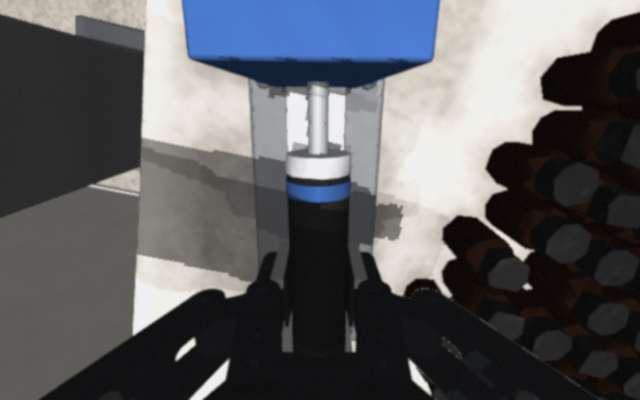

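{"op": "carry_out", "data": {
  "motion": "1 -0.4 0 0 0;1 -0.4 0 0 0;1 -0.4 0 0 0;1 -0.4 0 0 0;1 0 0 0 0;1 0 0 0 0;1 0 0 0 0;1 0 0 0 0"
}}

```text
clock: 28.75
tcp_pos: [0.4855, 0.0282, 0.0614]
orientation: [-1.978, -2.44, 0.0]
contact_force: [-1.6, 1.3, -3.2]
grip_width: 0.0243
```

```bash
python3 chk.py q 4
```

```text
F u,n,z [ 1.86 -1.62 -2.83] s -0.0719 z 0.0614 mom [ 0.32  0.5  -0.06] 28.9
```

{"op": "carry_out", "data": {
  "motion": "0.65 0 0 0 0;0.6 0 0 0 0;0.55 0 0 0 0;0.5 0 0 0 0;0.4 0 0 0 0;0.2 0 0 0 0;0 0 0 0 0;0 0 0 0 0"
}}

```text
clock: 29.95
tcp_pos: [0.4857, 0.0279, 0.0615]
orientation: [-1.979, -2.44, 0.0]
contact_force: [0.6, -0.8, 0.6]
grip_width: 0.0852
```

```bash
python3 chk.py t 2;  python3 - <<'E'
from h import *
im=grab_frame('scene')[:,:,::-1];cv2.imwrite('pics/t_s.png',cv2.resize(im[165:305,285:410],None,fx=4.3,fy=4.3,interpolation=cv2.INTER_CUBIC))
print(r.get_obs()['grip_width'])
E
```

```text
F u,n,z [-0.35  0.03  0.75] s -0.0722 z 0.0615 mom [ 0.04 -0.06 -0.  ] 30.0
0.08533823889327463
```

View pics/t_s.png

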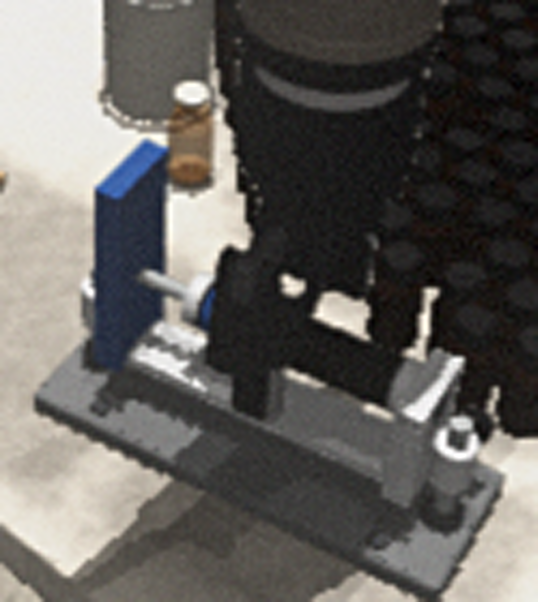

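View pics/t.png

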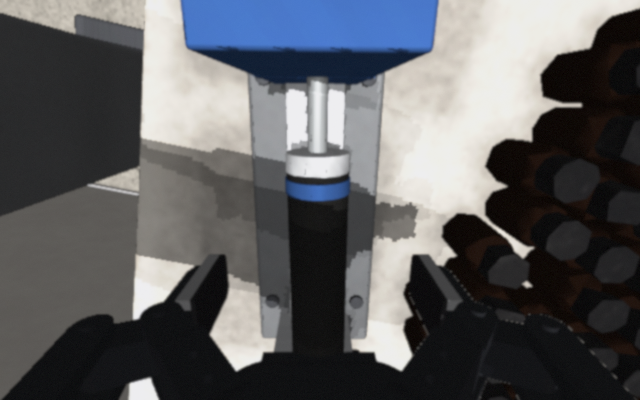

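The roller hangs between the cheeks with the gripper fully open: pin at (317,80), band at (318,190). Next I retreat straight up and check.

{"op": "carry_out", "data": {
  "motion": "0 0 0 -5 0;0 0 0 -10 0;0 0 0 -20 0;0 0 0 -30 0;0 0 0 -30 0;0 0 0 -25 0;0 0 0 -10 0;0 0 0 0 0"
}}

```text
clock: 31.1
tcp_pos: [0.4859, 0.028, 0.192]
orientation: [1.978, 2.44, 0.002]
contact_force: [-0.1, 0.0, -0.1]
grip_width: 0.085
```

{"op": "carry_out", "data": {
  "motion": "0 5 0 -10 0;0 20 0 -15 0;0 30 0 -15 0;0 35 0 0 0;0 35 0 0 0;0 25 0 0 0;0 10 0 0 0;0 0 0 0 0"
}}

```text
clock: 32.1
tcp_pos: [0.4525, 0.1845, 0.2312]
orientation: [-1.978, -2.441, 0.001]
contact_force: [0.3, -0.3, 1.1]
grip_width: 0.0854
```

Run:
```python
from h import *
for n in('scene','top','wrist'):
    im=grab_frame(n)[:,:,::-1];cv2.imwrite(f'pics/v_{n}.png',im)
    if n=='scene':cv2.imwrite('pics/v_s.png',cv2.resize(im[165:305,285:410],None,fx=4.3,fy=4.3,interpolation=cv2.INTER_CUBIC))
need([.48,.04,.2],np.radians(11.7))
```

```text
tcp [0.4529 0.1831 0.2314] x [-0.205  0.979 -0.   ] y [ 0.979  0.205 -0.   ] z [-0.    -0.001 -1.   ] F [ 0.59  0.23 -0.74] t 32.25
twist 0.0018 deg 0.11
shift mm after twist [-145.6   -2.5   31.5]
shift mm now [-145.6   -2.8   31.5] q [-0.837  0.168  0.367  2.01  -0.072  0.977 -0.228]
```

View pics/v_s.png

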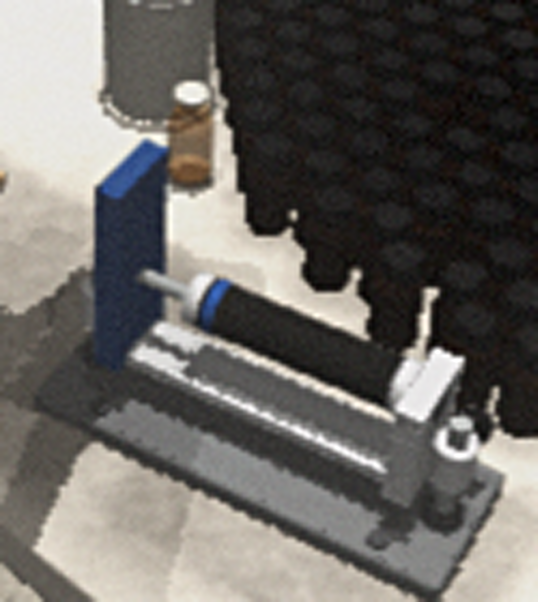

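View pics/v_wrist.png

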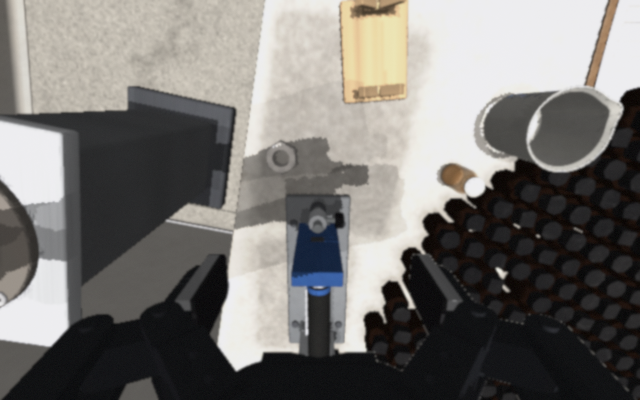

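The roller is parallel to the cross bar. Its far end is right at the low cheek, the spring pin enters the blue cheek near (150,275) in the zoomed view, and the neighbouring objects look undisturbed.

```bash
python3 -c "
from bench import r
print(r.get_obs()['qvel'].round(4)); print(r.hand_in())"
```

```text
[ 0.0036 -0.0005 -0.0011  0.0007 -0.0015 -0.002  -0.0025]
the job is handed in; nothing more can be done
None
```

The roller is in the yoke with both pins seated, the gripper is off it, and the job was handed in at about 32 s; no verdict was reported.

- **Pressing in:** I lifted the roller from the cradle and pressed the spring pin about 18 mm in against the blue cheek, at about 8.8 N. The force reading and the wrist camera agreed on the depth to within about a millimetre just before that.
- **Snap:** Easing down, the push dropped from about 8.9 N to about 6.2 N with the roller axis at about 81 mm. That is the drop expected when the pin goes into the 6 mm recess.
- **Seating:** The roller then moved about 10.6 mm across, with the force falling by about 0.4 N per mm, until it reversed at the low cheek. I then opened the gripper and drew it clear.
- **Final pictures:** The roller looks level, in line with the cross bar, with its end at the low cheek. The beaker, the white-plugged bottle and the nut look unmoved. I did not recheck the capped bottle at the end.
- **Disagreements:** An early, slanted camera view of the blue face was about 5 mm off where the pin actually touched, so I relied on force and the later views. I did not measure the pins' final depths in the recesses directly; they follow from the travel and the forces.

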